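Safety test of the bench power box's residual-current breaker

ROBOT

A 6-joint arm with a two-finger parallel gripper is mounted at the origin on the work surface; the furniture and walls round the work are solid. World frame = base frame: x ahead of the robot, y to its left, z up, the work surface at z = 0. Lengths are in mm, angles in rad, forces in N, time in s.
With the tool pointing down it reaches from about 300 to 750 mm from the base axis. Payload 8.5 kg.
Tool frame: the origin (TCP) lies at the very end of the fingers, on their centre line; the grasp point (between the pads) lies 19 mm behind it; z points along the fingers, y is the line along which they close (so a half turn about z gives the same grasp; the last joint's range is limited). The gripper opens to 85 mm and grips with 20 to 120 N. Pads are 22 mm wide; open, the fingers measure 114 mm over their backs; the gripper's body (76 mm by 85 mm) begins 54 mm behind the grasp point. The pads swing forward as they close: fully open they stand 13 mm farther back than shut.
Start: joints at [1.101, 0.381, 1.297, -0, 1.464, -0.215], TCP at [138.621, 532.226, 231.322] pointing down, gripper open.
Joint ranges: [-3.11, 3.11], [-0.89, 2.33], [0.22, 2.48], [-1.42, 4.56], [0.17, 2.85], [-2.88, 2.88]. Speed limits (rad/s): [2.39, 2.39, 3.14, 3.14, 3.14, 3.14].

INTERFACE

Orientations are given as a unit quaternion [w, x, y, z].
In Python, from plant import r, snapshot, spot_in, outline_of, spot_point gives the robot as it stands. The module is installed in compiled form; this text tells all that it offers.
- The arm moves only by the tool carry_out, never from a script. Its argument "moves" is one flat list of numbers, 5 for each row, row after row: the shift along the tool's x, y, z as a fraction of full scale, then the turn about the tool's z as a fraction of full scale, then the opening, from 0 (shut) to 1 (fully open). A call has 1 to 10 rows; each row shifts and turns the commanded pose from where the row before left it, along the tool's axes as they then stand; what a row does not reach is not made up. Full scale, the value 1, is 40 cm for a shift and 0.5 rad for a turn. A row lasts 1/8 s, in which the tool goes at most 62.5 mm and 10.7 degrees, less where a joint would pass 70% of its speed; a pose out of reach is approached as far as the arm can. A call with a number of a shift or a turn outside -1 to 1 is refused whole. A call with a gripper value outside its range is refused whole. The fingers move at their own pace and stop on an object; the grip force is fixed at half the most. Time passes only in rows, so rows that do not move let the fingers close. It gives the time, the measured TCP pose, the force, the opening and the grip force at its end, in the units of the state.
- r.get_obs(): the state, without advancing time (a new reading comes with each control period).
- snapshot(name): name is "scene" or "top" or "wrist"; returns a dict with "image" (480x640x3 uint8, red, green, blue), "intrinsics" (3x3 intrinsics, pixels), "R" (3x3) and "t" (3): a world point X has camera coordinates R X + t; the wrist camera has in their place "tool_from_camera" (4x4, takes a point from camera to tool coordinates, whose origin is the TCP and whose axes are the flange's). Camera axes: x right, y down, z forward; pixel columns grow to the right and rows downward; lengths in mm; the calibration is good to about 2 mm. A picture is of the moment at which its call begins: read the wrist's pose just before it. There is no depth.
- r.finish_job(): hands the job in; it is judged then, once.
Trained networks look in a picture, given as the dict that the camera call returned (one of the last four; its "shot" number tells which), for a name from the list of things; names that differ only in an ending like _2 or _b are one class to them, and where a whole thing is asked for, a point or a joint stands for the part that bears it (a point fixed in the world has none). Each returns a list of dicts, best first, with "p" (0 to 1); they miss things now and then, are a little off and sometimes report something else, mostly with a low value. They report only what shows in the picture. A call takes as long as a camera call.
- spot_in(picture, name): "position" ([column, row] in pixels, amid what is visible of it).
- outline_of(picture, name): "pixels" (480x640 bool, what is visible of it) and "position" ([column, row] in pixels, amid what is visible of it).
- spot_point(picture, name): "position" ([column, row] in pixels: a listed point, or the origin of a listed thing).
The state is a dict: "time": time; "joint_pos": joint angles; "qvel": joint speeds; "tau": joint torques, N m; "position": TCP position; "eef_rot": TCP orientation; "wrist_force": force on the tool from outside, world axes, zero at the start; "ft_torque": the same for the moment, N m; "width": finger opening in mm; "grip_force": force on a finger pad.
Only numpy, scipy, OpenCV 4.12 (cv2) and the standard library are available. Lean on these libraries where they do the work, as an engineer would, in place of code of your own. Each camera call takes 0.05 s, during which the arm holds its last target. There are 200 camera calls.

TASK

Do the routine test of the bench power box: push in the round test button on the residual-current breaker, the one with the single wide lever, until its lever drops, then lift that lever all the way back up so that it latches and stays up by itself. Leave the two ordinary breakers beside it switched on, and do not disturb the things standing round the box.

Things in the scene. Friction and masses are not known exactly. Their poses are not given: they have to be found in the camera images.
- power_box: bench power box: fixed grey desk console, 105 deep (x) x 172 wide (y), 50 high in front, 78 behind; its cover slopes down to the robot at 15 degrees. Origin: centre of its underside; x away from the robot across the box, y left, z up. Two white breaker blocks sit side by side in the cover: the residual-current breaker and a pair of ordinary ones; which is left changes.
- rcd: residual-current breaker: white block 45 (up the slope) x 72 (y), face 8 out of the cover, one wide black lever on its left half, a round push button on its right half. Origin: its middle, on the cover's surface; axes as power_box, not tilted. In them the face's outward normal is (-0.259, 0, 0.966), up the slope is (0.966, 0, 0.259).
- test_top (a point): middle of the top of the grey round test button, 12 across, standing 13 out of the breaker's face, 36 to the right of the lever. Pushed in square to the sloping face (or nearly), at most 9.5 deep; the lever trips at 3 to 5 deep and about 3 N; bottomed at 5.4 N. Axes: z out of the sloping face, x up the slope.
- lever_tip (a point): middle of the free end of the wide black lever, a paddle 22 wide (y), 8 thick, 34 from pivot to tip; z axis along the lever to its tip. On: leans 19 degrees past upright away from the robot, tip 35 above rcd's origin. Dropped: leans 33 degrees towards the robot, tip 19 nearer the robot than the pivot and 31 above that origin.
- lever_pivot (a point): pivot of that lever, on the lever's middle plane, 5 below the breaker's face; the pivot axis is y, across the box.
- rcd_lever (a joint): angle of the wide lever, rad: 0 = up, latched on; 0.91 = dropped towards the robot, off. A spring drives it down; lift it right up to its stop (about -0.15) so that the catch snaps in; let go, it rests near 0. Takes up to 10 N near the tip: closed fingertips set down in front of the dropped lever, on the robot's side, and pushed back and up along its arc do it.
- rcd_test (a joint): how far the test button is pushed in, m: 0 = out, 0.0095 = bottom. It springs back out by itself, and dips for a moment while the lever is lifted back.
- breaker_left (a joint): angle of the narrower black lever (16 wide, 28 long) of the ordinary breaker on the left of the pair: 0 = up, on; 0.91 = down. Stays where it is put. Its middle is 18 to the left of breaker_pair.
- breaker_right (a joint): the same for the ordinary breaker on the right of the pair, 18 to the right of breaker_pair.
- breaker_pair: the pair of ordinary breakers, white block of the same size as the residual-current breaker, 72 to one side of it; two narrow black levers, no push button. Origin and axes as for rcd.
- label_roll: bystander: roll of white labels lying flat, 96 across, 50 high, left of the box. Origin: centre of its underside.
- carton: bystander: small closed brown carton, 65 x 100 x 61 high, right of the box. Origin: centre of its underside.
- marker: bystander: marker pen, 17 x 135 x 16, lying across in front of the box. Origin: centre of its underside.

How it is judged:
By the outcome, as a careful person would: the job done as asked, in the order asked, and still so for the second after the job is handed in, with the robot touching nothing.
It also fails if it takes over 35 s, if anything falls off the work surface, if the arm or the gripper's body presses on something with over 40 N, if the wrist force passes 120 N, or if a joint passes its speed limit or range.

## Working session

There is one attempt and no reset: what is moved stays moved. The work goes in short steps, Python scripts to look and compute and a tool call to move; the robot and the scene stay as the last step left them, time stands still between calls to the robot, and variables do not carry over. Pictures are saved under pics/ and viewed, at most 10 in all, crops included, and the job is handed in when it is done.

Besides the shell and the picture viewer there is one more tool, called after ">>>" by a JSON object that holds its "fn" and its "kwargs", one argument or row to a line. carry_out: Moves the arm, as the interface text tells. Its arguments: {"type":"object","properties":{"moves":{"type":"array"}},"required":["moves"]}

```bash
mkdir -p pics; cat > h.py <<'E'
import numpy as np, cv2
from plant import r, snapshot, spot_in, outline_of, spot_point
def ray(p,uv):
    d=np.linalg.inv(p["intrinsics"])@np.array([uv[0],uv[1],1.]); R=np.array(p["R"]);t=np.array(p["t"])
    d=R.T@d; return -R.T@t, d/np.linalg.norm(d)
def tri(rays):
    A=np.zeros((3,3));b=np.zeros(3)
    for c,d in rays:
        M=np.eye(3)-np.outer(d,d);A+=M;b+=M@c
    X=np.linalg.solve(A,b)
    return X,[float(np.linalg.norm((np.eye(3)-np.outer(d,d))@(X-c))) for c,d in rays]
E
python3 - <<'E'
from h import *
o=r.get_obs();print(o)
S=snapshot("scene");T=snapshot("top")
for n,p in(("scene",S),("top",T)):
    cv2.imwrite(f"pics/{n}0.png",p["image"][:,:,::-1]); print(n,-np.array(p["R"]).T@p["t"])
for n in["power_box","rcd","test_top","lever_tip","lever_pivot","breaker_pair","label_roll","carton","marker"]:
    a=spot_point(S,n);b=spot_point(T,n)
    print(n,[(np.round(q["position"],1),round(q["p"],2)) for q in a[:2]],[(np.round(q["position"],1),round(q["p"],2)) for q in b[:2]])
    if a and b: print(tri([ray(S,a[0]["position"]),ray(T,b[0]["position"])]))
E
```

```text
{'time': 0.0, 'joint_pos': array([ 1.10073503e+00,  3.81232306e-01,  1.29830187e+00,  4.51203704e-06,
        1.46364751e+00, -2.15300528e-01]), 'qvel': array([-0.00107179, -0.00087821, -0.00107522, -0.00076005,  0.00032241,
       -0.00093712]), 'tau': array([-3.62285173e-04, -4.48466241e+01, -2.31272453e+01, -1.99880055e-04,
        4.80433664e-03,  3.30187402e-05]), 'position': array([138.46177486, 531.95775005, 230.67844026]), 'eef_rot': array([-2.69081714e-04,  1.27036389e-01,  9.91897739e-01, -7.47570545e-04]), 'wrist_force': array([-0.54030473, -0.02835839, -0.10076173]), 'ft_torque': array([ 0.02097348, -0.05154356, -0.01371975]), 'grip_force': 0.0, 'width': 85.4274178558286}
scene [-112.90649418 -476.05113595  709.31712554]
top [ 326.42046674   69.70002996 1098.34408356]
power_box [(array([384.5, 296.9]), 0.68)] [(array([398.9, 205.2]), 0.75)]
(array([480.99792063, -62.43333962, -14.31137953]), [0.18444277726552688, 0.1844427772655719])
rcd [(array([404.4, 277.1]), 0.57)] [(array([426.5, 199.8]), 0.69), (array([406.6, 264.3]), 0.61)]
(array([ 477.7591441 , -102.55235492,   6
[... 714 characters left out ...]
01.3]), 0.15)]
(array([490.05342595, -32.66305273,  70.37520774]), [2.401706332688272, 2.4017063326882595])
label_roll [(array([309.6, 252.4]), 0.71)] [(array([315.1, 214.7]), 0.66)]
(array([461.18779101, 104.99831468,   0.92160302]), [2.1512445184775055, 2.151244518477572])
carton [(array([431.3, 369. ]), 0.95), (array([403.3, 249.7]), 0.3)] [(array([485.9, 245.9]), 0.88)]
(array([ 395.35459842, -223.93724624,    7.57879926]), [0.8956616693110704, 0.8956616693111936])
marker [(array([353.5, 330. ]), 0.9), (array([403.7, 250.8]), 0.75)] [(array([386.6, 194.7]), 0.6), (array([410.4, 262.2]), 0.55)]
(array([ 493.83907516,  -28.20821638, -130.54198399]), [33.87514238861867, 33.875142388618634])
```

```bash
python3 - <<'E'
import cv2
a=cv2.imread("pics/scene0.png")[200:420,260:520];b=cv2.imread("pics/top0.png")[130:300,270:530]
cv2.imwrite("pics/c1.png",cv2.resize(a,None,fx=2.7,fy=2.7,interpolation=2));cv2.imwrite("pics/c2.png",cv2.resize(b,None,fx=3,fy=3,interpolation=2))
E
```

```text
(no output)
```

View pics/c1.png

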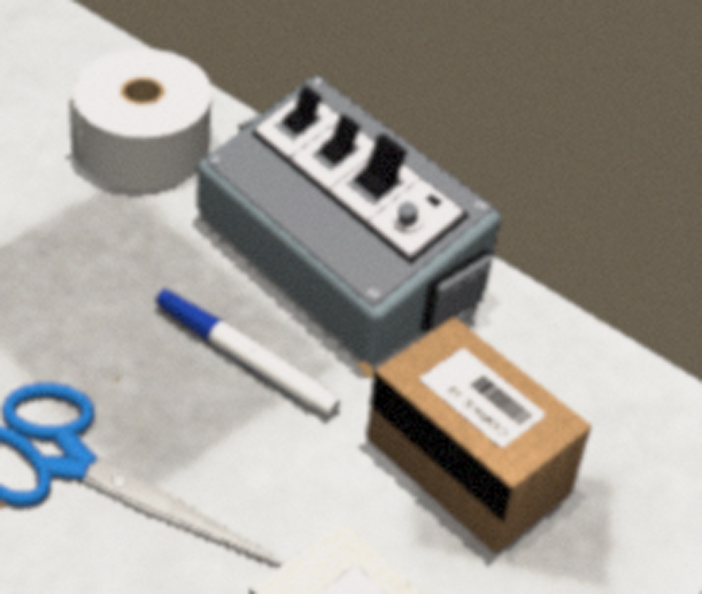

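View pics/c2.png

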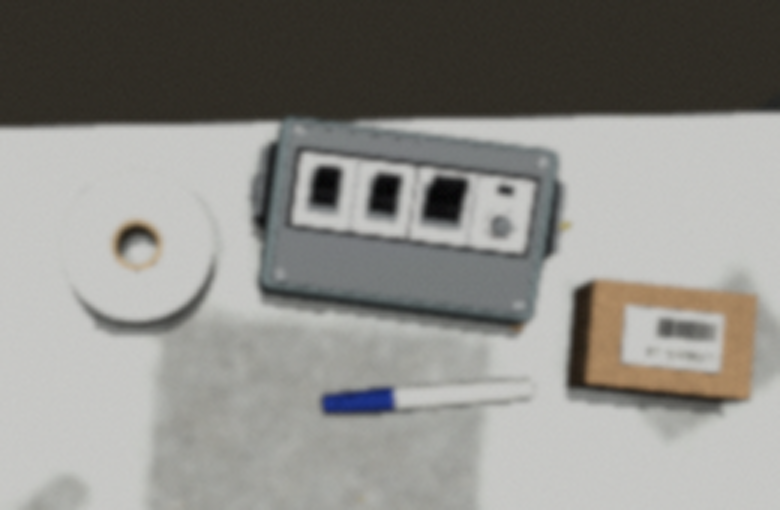

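The RCD is on the right of the box: its button is at about (437,205) in the top picture and (411,278) in the scene one. The ordinary pair is on the left. Next I'll go above the box and refine with the wrist camera.

```bash
python3 - <<'E'
from h import *
from scipy.optimize import least_squares
S=snapshot("scene");T=snapshot("top");W=snapshot("wrist")
print(np.round(W["tool_from_camera"],3),W["intrinsics"])
print("button",tri([ray(S,(410.7,278.5)),ray(T,(437.3,205.3))]))
# box top-corner pixels -> yaw: front top edge z=50, back top edge z=78
def pl(p,uv,z):
    c,d=ray(p,uv);return c+d*(z-c[2])/d[2]
f=lambda u,v:(u/3+270,v/3+130)
A=pl(T,f(264,288),50);B=pl(T,f(530,318),50);C=pl(T,f(283,122),78);D=pl(T,f(557,150),78)
print(A,B,C,D,[np.degrees(np.arctan2(-(q-p)[0],(q-p)[1]))for p,q in((B,A),(D,C))],(A+B+C+D)/4)
E
```

```text
[[ 1.0000e-03 -9.6000e-01 -2.8000e-01  7.1592e+01]
 [ 1.0000e+00  1.0000e-03  1.0000e-03 -1.4000e-01]
 [-0.0000e+00 -2.8000e-01  9.6000e-01 -1.4238e+02]
 [ 0.0000e+00  0.0000e+00  0.0000e+00  1.0000e+00]] [[410.0805201    0.         321.75429188]
 [  0.         410.0805201  242.15252322]
 [  0.           0.           1.        ]]
button (array([ 466.1657193 , -120.23174169,   80.00563755]), [0.31787682640468484, 0.31787682640480336])
[434.16729074  22.37967653  50.        ] [ 412.80559507 -141.53813345   50.        ] [532.82706362  10.04342321  78.        ] [ 512.52106052 -155.63231569   78.        ] [np.float64(-7.424916131237133), np.float64(-6.98759165968517)] [473.08025249 -66.18683735  64.        ]
```

>>> {"fn": "carry_out", "kwargs": {
  "moves": [0,-0.15,0,0,0,0,-0.15,0,0,0,0,-0.15,0,0,0,0,-0.15,0,0,0,0,-0.15,0,0,0]
}}

```text
time: 1.78
position: [62.2, 240.3, 231.2]
eef_rot: [0.0, 0.127, 0.992, 0.0]
wrist_force: [0.6, -1.2, 1.4]
width: 0.3
grip_force: 0.0
```

>>> {"fn": "carry_out", "kwargs": {
  "moves": [0,0,0,-0.25,0,-0.1,-0.064,0,0,0,-0.1,-0.064,0,0,0,-0.12,-0.08,0,0,0,-0.12,-0.08,0,0,0,-0.12,-0.08,0,0,0,-0.12,-0.08,0,0,0,-0.12,-0.08,0,0,0,-0.12,-0.08,0,0,0,-0.12,-0.08,0,0,0]
}}

```text
time: 3.02
position: [430.7, -75.3, 231.4]
eef_rot: [0.0, 0.065, 0.998, -0.0]
wrist_force: [0.4, 0.6, 0.3]
width: 0.3
grip_force: 0.0
```

```bash
cat >> h.py <<'E'
from scipy.spatial.transform import Rotation as Ro
def wrist():
    o=r.get_obs();W=snapshot("wrist");q=o["eef_rot"];Rt=Ro.from_quat([q[1],q[2],q[3],q[0]]).as_matrix()
    M=np.array(W["tool_from_camera"]);Rc=Rt@M[:3,:3];c=Rt@M[:3,3]+o["position"]
    W["R"]=Rc.T;W["t"]=-Rc.T@c;return o,W
E
python3 - <<'E'
from h import *
o,W=wrist();print(o["position"],o["eef_rot"],o["time"])
S=snapshot("scene");T=snapshot("top")
cv2.imwrite("pics/w1.png",W["image"][:,:,::-1])
for n in["rcd","test_top","lever_tip","lever_pivot","breaker_pair"]:
    print(n,[[(np.round(q["position"],1),round(q["p"],2)) for q in spot_point(p,n)[:2]] for p in (W,S,T)])
E
```

```text
[430.69629765 -75.31558635 231.36833099] [ 1.91910457e-04  6.51611106e-02  9.97874738e-01 -9.58394161e-06] 3.025
rcd [[(array([297.9, 280.8]), 0.65)], [(array([403.5, 276.8]), 0.9), (array([412.3, 277.5]), 0.31)], []]
test_top [[(array([269.3, 281.5]), 0.73)], [(array([407.7, 278. ]), 0.55)], []]
lever_tip [[], [(array([401.5, 249.7]), 0.73)], []]
lever_pivot [[(array([318.5, 280.5]), 0.92), (array([337.3, 246.7]), 0.49)], [(array([400. , 272.2]), 0.88)], []]
breaker_pair [[(array([386. , 285.3]), 0.97)], [(array([376.7, 253.2]), 0.68)], [(array([384.9, 190.8]), 0.65), (array([314.6, 214.6]), 0.27)]]
```

View pics/w1.png

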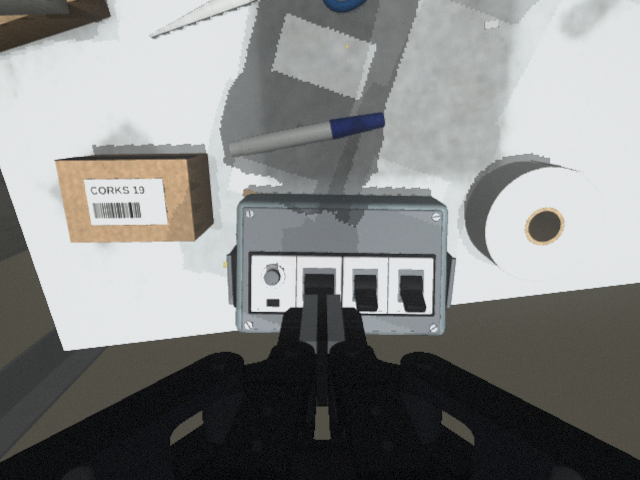

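Wrist view: the button is at (272,276), the white blocks span (250,255) to (433,314), and the wide lever is under the fingers.

```bash
python3 - <<'E'
from h import *
from scipy.optimize import least_squares
o,W=wrist();S=snapshot("scene");T=snapshot("top")
n=np.array([-.259,0,.966]);u=np.array([.966,0,.259]);y=np.array([0,1.,0])
f=lambda c:(c[0]/3+270,c[1]/3+130)
def L(b):
    F=lambda a,s:8*n+a*22.5*u+s*y
    B=21*n+b*u-18*y
    return [(W,(250,255.5),F(-1,-36),1),(W,(250,314),F(1,-36),1),(W,(433.5,255.5),F(-1,108),1),(W,(433.5,313.5),F(1,108),1),
     (W,(272,276.5),B,1),(S,(410.7,278.5),B,1.5),(T,(437.3,205.3),B,1.5),
     (T,f((300,151)),F(1,108),1.5),(T,f((291,226)),F(-1,108),1.5),(T,f((538,178)),F(1,-36),1.5),(T,f((527,254)),F(-1,-36),1.5)]
def P(v,x):
    return Ro.from_euler("z",v[3]).as_matrix()@x+v[:3]
def res(v):
    out=[]
    for p,uv,x,s in L(v[4]):
        c=np.array(p["R"])@P(v,x)+p["t"];q=np.array(p["intrinsics"])@c;out+=list((q[:2]/q[2]-uv)/s)
    return np.array(out)
s=least_squares(res,[480,-100,64,-.125,-8],loss="soft_l1");v=s.x
print(np.round(v,3),np.round(res(v).reshape(-1,2),1))
print("button",P(v,21*n+v[4]*u-18*y),"pivot",P(v,3*n+18*y))
for nm,th in(("on",np.radians(19)),("off",-np.radians(33))): print(nm,P(v,3*n+18*y+34*np.array([np.sin(th),0,np.cos(th)])))
E
```

```text
[ 4.79271e+02 -1.00642e+02  6.59830e+01 -1.28000e-01 -7.83200e+00] [[-0.2  0.8]
 [ 0.1 -0.6]
 [-0.2  0.6]
 [-0.5 -0.3]
 [-1.2  0.2]
 [-1.3 -1.6]
 [-1.   0.7]
 [-1.4  0.7]
 [-1.3  0.3]
 [-1.6  0.4]
 [-1.5 -0.2]]
button [ 464.07530416 -116.83486243   84.24058646] pivot [480.79693429 -82.68960279  68.88101668]
on [491.77574768 -84.10220354 101.02864825]
off [462.43060991 -80.32648006  97.39581599]
```

>>> {"fn": "carry_out", "kwargs": {
  "moves": [-0.096,-0.093,0,0,0,0,0,0.14,0,0,0,0,0.14,0,0,0,0,0.06,0,0,0,0,0,0,0]
}}

```text
time: 4.7
position: [462.0, -115.3, 94.2]
eef_rot: [-0.002, 0.065, 0.998, 0.001]
wrist_force: [-0.6, -0.4, 1.5]
width: 0.2
grip_force: 0.0
```

```bash
python3 - <<'E'
from h import *
o,W=wrist();print(o["position"],o["wrist_force"],o["time"])
S=snapshot("scene");T=snapshot("top")
a=W["image"][180:380,180:460,::-1];b=S["image"][200:340,320:500,::-1]
cv2.imwrite("pics/c3.png",np.hstack([cv2.resize(a,(420,400)),cv2.resize(b,(380,400))]))
E
```

```text
[ 462.03733386 -115.32586215   94.17369923] [-0.58747429 -0.4123071   1.50711601] 4.7
```

View pics/c3.png

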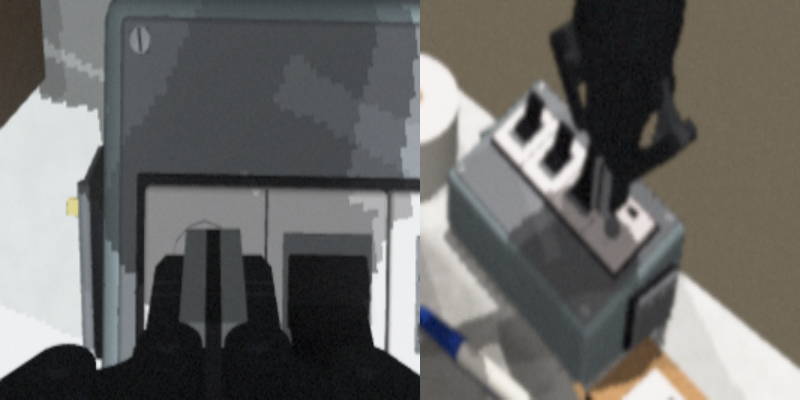

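The fingertips stand over the button, about 2 mm towards the lever and the robot. I'll correct that, then press down.

>>> {"fn": "carry_out", "kwargs": {
  "moves": [-0.005,-0.005,0,0,0,0,0,0.02,0,0,0,0,0.005,0,0,0,0,0,0,0]
}}

```text
time: 5.35
position: [464.6, -117.9, 85.4]
eef_rot: [0.0, 0.065, 0.998, -0.0]
wrist_force: [0.3, -0.2, 1.4]
width: -0.1
grip_force: 0.8
```

>>> {"fn": "carry_out", "kwargs": {
  "moves": [0,0,0.005,0,0,0,0,0.004,0,0,0,0,0,0,0]
}}

```text
time: 5.72
position: [464.4, -117.8, 81.8]
eef_rot: [0.0, 0.065, 0.998, -0.0]
wrist_force: [0.7, -0.7, 2.7]
width: -0.1
grip_force: 1.6
```

>>> {"fn": "carry_out", "kwargs": {
  "moves": [0,0,0.004,0,0,0,0,0.002,0,0,0,0,0,0,0]
}}

```text
time: 6.1
position: [464.6, -117.9, 79.4]
eef_rot: [0.0, 0.065, 0.998, -0.0]
wrist_force: [2.0, 0.7, 4.7]
width: -0.0
grip_force: 2.1
```

```bash
python3 - <<'E'
from h import *
o,W=wrist();print(o["position"],o["wrist_force"],o["time"])
S=snapshot("scene")
a=W["image"][180:380,180:460,::-1];b=S["image"][200:340,320:500,::-1]
cv2.imwrite("pics/c4.png",np.hstack([cv2.resize(a,(420,400)),cv2.resize(b,(380,400))]))
E
```

```text
[ 464.56171457 -117.88905946   79.44779705] [2.00240948 0.72506795 4.6764263 ] 6.1
```

View pics/c4.png

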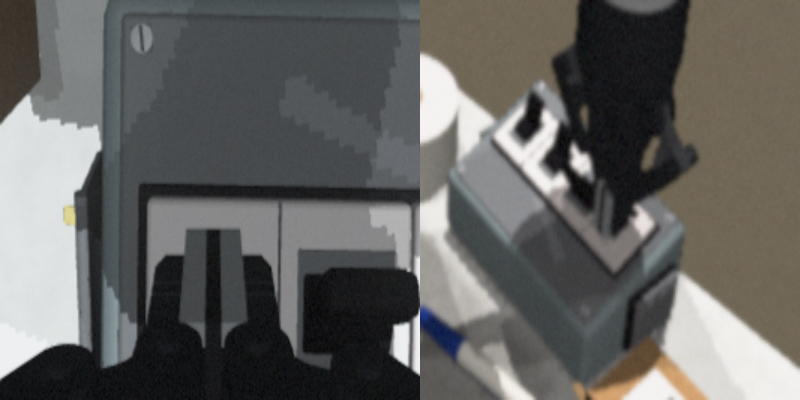

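The lever has dropped: its broad end now points at the robot. I'll retract and go round in front of it.

>>> {"fn": "carry_out", "kwargs": {
  "moves": [0,0,-0.15,0,0,0.076,0.09,0,0,0,0,0,0.06,0,0,0,0,0,0,0]
}}

```text
time: 6.7
position: [437.5, -77.5, 114.2]
eef_rot: [-0.002, 0.065, 0.998, 0.001]
wrist_force: [0.6, 0.6, 0.3]
width: -0.3
grip_force: 0.0
```

```bash
python3 - <<'E'
from h import *
o,W=wrist();print(o["position"],o["wrist_force"],o["time"])
S=snapshot("scene");T=snapshot("top")
for n in["lever_tip","lever_pivot","test_top"]:
    print(n,[[(np.round(q["position"],1),round(q["p"],2)) for q in spot_point(p,n)[:2]] for p in (W,S,T)])
a=W["image"][180:380,180:460,::-1];b=S["image"][200:340,320:500,::-1]
cv2.imwrite("pics/c5.png",np.hstack([cv2.resize(a,(420,400)),cv2.resize(b,(380,400))]))
E
```

```text
[437.54370831 -77.49539483 114.18689615] [0.62809648 0.60741126 0.30052664] 6.7
lever_tip [[], [(array([390.5, 261.3]), 0.5)], []]
lever_pivot [[], [(array([398.8, 269.2]), 0.83)], []]
test_top [[(array([240.7, 353.7]), 0.81)], [(array([410.1, 278.1]), 0.42)], []]
```

View pics/c5.png

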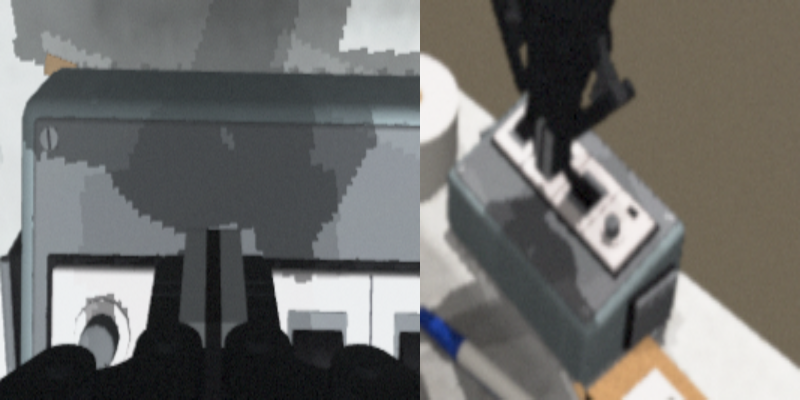

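The way in front of the dropped lever is clear, so I'll go down and start pushing.

>>> {"fn": "carry_out", "kwargs": {
  "moves": [0,0,0.075,0,0,-0.01,0,0,0,0,-0.01,0,0,0,0,0,0,0,0,0]
}}

```text
time: 7.8
position: [447.6, -79.5, 86.1]
eef_rot: [0.001, 0.065, 0.998, -0.0]
wrist_force: [-0.0, 0.2, 0.8]
width: -0.3
grip_force: 0.0
```

>>> {"fn": "carry_out", "kwargs": {
  "moves": [-0.0115,0,-0.0055,0,0,-0.0115,0,-0.0055,0,0,-0.0115,0,-0.0055,0,0,-0.0115,0,-0.005,0,0,-0.01,0,0,0,0,-0.01,0,0,0,0,0,0,0,0,0]
}}

```text
time: 8.68
position: [473.4, -82.7, 94.1]
eef_rot: [0.0, 0.065, 0.998, -0.0]
wrist_force: [-0.3, 0.2, -0.6]
width: -0.0
grip_force: 0.0
```

```bash
python3 - <<'E'
from h import *
o,W=wrist();print(o["position"],o["wrist_force"],o["time"])
S=snapshot("scene");T=snapshot("top")
a=W["image"][180:380,180:460,::-1];b=S["image"][220:320,350:450,::-1]
cv2.imwrite("pics/c6.png",np.hstack([cv2.resize(a,(380,400)),cv2.resize(b,(400,400),interpolation=2)]))
E
```

```text
[473.42702922 -82.72085135  94.13459047] [-0.31963392  0.16295579 -0.60337992] 8.675
```

View pics/c6.png

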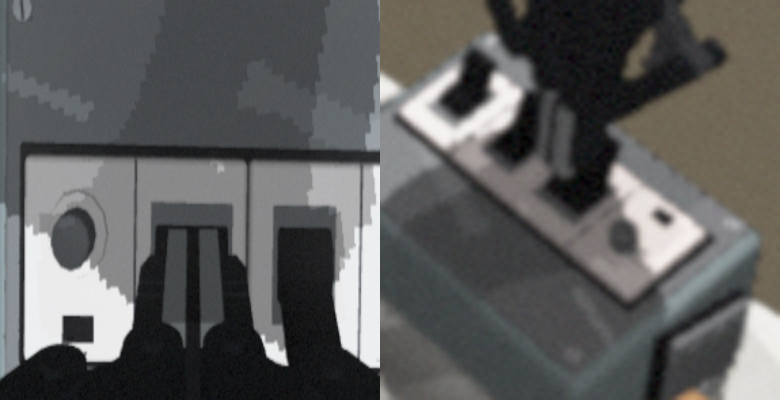

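The lever stands up behind the fingertips. I'll push on to its stop.

>>> {"fn": "carry_out", "kwargs": {
  "moves": [-0.01,0,0,0,0,0,0,0,0,0]
}}

```text
time: 9.07
position: [476.7, -83.1, 93.8]
eef_rot: [-0.001, 0.065, 0.998, 0.0]
wrist_force: [-3.7, 0.1, 1.6]
width: -0.1
grip_force: 1.9
```

>>> {"fn": "carry_out", "kwargs": {
  "moves": [-0.006,0,0,0,0,0,0,0,0,0]
}}

```text
time: 9.32
position: [478.5, -83.3, 93.5]
eef_rot: [-0.001, 0.065, 0.998, 0.0]
wrist_force: [-5.4, 0.1, 1.3]
width: 0.1
grip_force: 2.7
```

>>> {"fn": "carry_out", "kwargs": {
  "moves": [-0.006,0,0,0,0,0,0,0,0,0]
}}

```text
time: 9.57
position: [480.7, -83.4, 93.4]
eef_rot: [-0.002, 0.065, 0.998, 0.0]
wrist_force: [-6.5, 0.6, -0.4]
width: 0.0
grip_force: 2.7
```

>>> {"fn": "carry_out", "kwargs": {
  "moves": [-0.004,0,0,0,0,0,0,0,0,0]
}}

```text
time: 9.82
position: [481.2, -83.4, 93.3]
eef_rot: [-0.003, 0.065, 0.998, 0.001]
wrist_force: [-10.8, -0.8, 1.8]
width: 0.0
grip_force: 5.1
```

>>> {"fn": "carry_out", "kwargs": {
  "moves": [-0.005,0,0,0,0,0,0,0,0,0]
}}

```text
time: 10.07
position: [481.5, -83.4, 93.2]
eef_rot: [-0.005, 0.065, 0.998, 0.001]
wrist_force: [-18.2, -0.1, 6.2]
width: -0.2
grip_force: 9.6
```

The stop is reached. I'll back off straight towards the robot, then go up and look.

>>> {"fn": "carry_out", "kwargs": {
  "moves": [0.02,0,0,0,0,0.03,0,0,0,0,0.06,0,0,0,0,0.05,0,-0.12,0,0,0.1,0,-0.1,0,0,0.1,0,0,0,0,0,0,0,0,0]
}}

```text
time: 10.95
position: [340.9, -65.1, 182.4]
eef_rot: [0.001, 0.065, 0.998, -0.0]
wrist_force: [0.8, -0.1, -0.2]
width: -0.1
grip_force: 0.0
```

```bash
python3 - <<'E'
from h import *
o,W=wrist();print(o["position"],o["wrist_force"],o["time"])
S=snapshot("scene")
for n in["lever_tip","lever_pivot","test_top"]:
    print(n,[[(np.round(q["position"],1),round(q["p"],2)) for q in spot_point(p,n)[:2]] for p in (W,S)])
a=W["image"][200:480,140:480,::-1];b=S["image"][200:400,290:490,::-1]
cv2.imwrite("pics/c7.png",np.hstack([cv2.resize(a,(400,330)),cv2.resize(b,(400,330),interpolation=2)]))
E
```

```text
[340.8818725  -65.06514966 182.42653586] [ 0.82736725 -0.14277835 -0.2100443 ] 10.95
lever_tip [[], [(array([404.8, 250.6]), 0.81)]]
lever_pivot [[(array([318.7, 418.5]), 0.97)], [(array([397.9, 269.2]), 0.95)]]
test_top [[], [(array([411.5, 277.6]), 0.63)]]
```

View pics/c7.png

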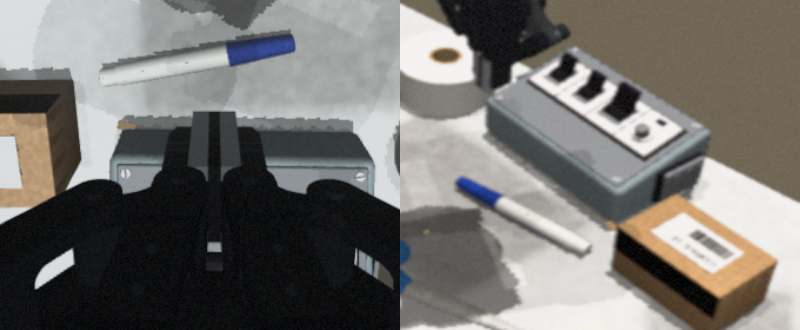

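The scene picture shows the wide lever up at about (404,251), both narrow levers still up, the button out and nothing round the box disturbed. I'm handing in.

```bash
python3 -c "
from plant import r;print(r.finish_job())"
```

```text
the job is handed in; nothing more can be done
None
```

I pushed in the test button until the wide lever dropped, then lifted the lever back to its stop. It stayed up after I let go, both ordinary breakers are still on, nothing round the box was disturbed, and the job was handed in at about 11 s.

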